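# Set down the hanging foot of a roller deck

## Task

One front foot of the small roller deck on the packing bench hangs in the air. Slide the loose steel shoe under it so that its shallow cup lies centred below the foot, then screw the foot down by its knob until it just bears in the cup: lightly loaded, never pressed hard. Let go of everything and leave the other things on the bench where they are.

Things in the scene. Friction and masses are not known exactly. Their poses are not given: they have to be found in the camera images.
- deck: low roller deck fixed to the bench: dark front bar, aluminium rails, steel rollers, a carton on it. Origin on the bench exactly below the axis of the hanging foot (front-left). It extends to its own +x (away from the robot, 315 mm) and own -y (280 mm; a like foot, already set down and fixed, is 260 mm that way). In front (-x) and left (+y) of the hanging foot is open bench.
- bracket (a point): point on the screw's axis at the top of the deck's fixed bracket, 67 mm above the bench; it is 12 mm thick, 44 mm wide, reaches 25 mm in front of the axis; a collar 26 mm across stands 10 mm above this point. The foot, a rubber disc 40 mm across, 8 mm thick on the screw's lower end, starts with its underside 13 to 19 mm above the bench (not measured). A light load of about 5 N is right, over 12 N is too hard, 25 N spoils it.
- knob_grip (a point): centre of the round black knob on top of the hanging foot's screw, on its axis: 44 mm across, 30 mm high (15 mm above and below this point), 115 mm above the bench at the start; grip it at any yaw. Knob, screw and disc move up and down together. A light pinch (3 N) still turns the free screw, but slips round the knob once the foot bears with some newtons. The screw stays where it is left.
- knob (a joint): angle turned by the knob, rad, 0 at the start, growing clockwise seen from above, which lowers the foot by 2.0 mm per rad (12.6 mm per turn). Free turning takes about 0.04 to 0.06 N m. Once the disc bears on something its rubber yields by 1 mm per 8 N (16 N per rad), and the turning moment rises by 0.02 to 0.035 N m per newton of load.
- shoe: loose bearing shoe of bare steel, 0.4 to 0.65 kg: a plate 76 x 76 x 9 mm with a round cup 54 mm across and 2 mm deep in its top (cup floor 7 mm above the underside), and a tail 36 mm wide, 7 mm thick that runs to its own -x, ending 120 mm from the origin. Origin at the centre of the plate's underside, below the cup's centre; own z up.
- shoe_lug (a point): grip point on the upright lug on the shoe's tail, 100 mm from the cup's centre along the shoe's own -x and 40 mm above its underside. The lug is 14 mm thick (own y), 34 mm wide (own x), its top 55 mm above the bench. With the shoe in place the lug fits in front of the deck, on the robot's side.
- tape_roll: roll of clear packing tape standing flat on the bench, 96 mm across, 48 mm high; a bystander
- wrench: steel open-ended wrench, 160 mm long, lying flat; a bystander
- rubber_block: black rubber block 40 x 50 x 30 mm high; a bystander
- battery: black plastic battery pack 60 x 100 x 55 mm high; a bystander
- small_carton: closed cardboard carton 130 x 100 x 60 mm high; a bystander
- mug: white mug, 80 mm across, 90 mm high; a bystander
- spray_can: grey can, 56 mm across, 160 mm high; a bystander
There are look-alikes about, which are no part of the job. Leave any green or turquoise look-alike of the shoe alone.

How it is judged:
By the outcome, as a careful person would: the job done as asked, in the order asked, and still so for the second after the job is handed in, with the robot touching nothing.
It also fails if it takes over 70 s, if anything falls off the work surface, if the arm or the gripper's body presses on something with over 40 N, if the wrist force passes 120 N, or if a joint passes its speed limit or range.

## Robot

A 6-joint arm with a two-finger parallel gripper is mounted at the origin on the work surface. World frame = base frame: x ahead of the robot, y to its left, z up, the work surface at z = 0. Lengths are in m, angles in degrees, forces in N, time in s.
With the tool pointing down it reaches from about 0.3 to 0.75 m from the base axis. Payload 8.5 kg.
Tool frame: the origin (TCP) lies midway between the tips of the shut fingers; the grasp point (between the pads) lies 19 mm behind it (env.hold_point_z is the distance from the TCP to the grasp point, in m); z points along the fingers, y is the line along which they close (so a half turn about z gives the same grasp; the last joint's range is limited). The gripper opens to 85 mm and grips with 20 to 120 N. Pads are 22 mm wide; open, the fingers measure 114 mm over their backs; the gripper's body (76 mm by 85 mm) begins 54 mm behind the grasp point. The pads swing forward as they close: fully open they stand 13 mm farther back than shut.
Start: joints at [60.716, 21.807, 74.336, -0, 83.858, -12.336], TCP at [0.16, 0.526, 0.231] pointing down, gripper open.
Joint ranges: [-178.18, 178.18], [-50.72, 133.34], [12.68, 142.11], [-81.47, 261.47], [9.98, 163.14], [-165.26, 165.26]. Speed limits (degrees/s): [136.94, 136.94, 180, 180, 180, 180].

## Interface

Orientations are given as a 3x3 rotation matrix whose columns are the frame's x, y, z axes.
In Python, from rig import observe, get_image, camera_info, env gives the robot as it stands.
- The arm moves only by the tool drive_tool, never from a script. Its arguments are lists of equal length, an entry for each row: "offset": the shift along the tool's x, y, z in units of 40 mm (1.0 is 40 mm), a list of three; "turn": the turn, a rotation vector about the tool's x, y, z in units of 6 degrees (1.0 is 6 degrees), a list of three; "hand": the opening, from 0 (shut) to 1 (fully open). A call has exactly 10 rows; each row shifts and turns the commanded pose from where the row before left it, along the tool's axes as they then stand; what a row does not reach is not made up. A row lasts 1/8 s, in which the tool goes at most 62.5 mm and 10.7 degrees, less where a joint would pass 70% of its speed; a pose out of reach is approached as far as the arm can. A call is refused whole if a number of a shift passes 1 or a number of a turn 1, either way. A call with a gripper value outside its range is refused whole. The fingers move at their own pace and stop on an object; "newtons" is the grip in N (left out, the last holds). Time passes only in rows, so rows that do not move let the fingers close, or fill a call up. It gives the time, the measured TCP pose, the force, the opening and the grip force at its end, in the units of the state.
- observe(): the state, without advancing time (a new reading comes with each control period).
- get_image(name): name is "scene" or "side" or "wrist"; returns the picture (480x640x3 uint8, blue, green, red); there is no depth.
- camera_info(name): a dict with "fx", "fy", "cx", "cy" (pixels), "world_to_cam" (4x4, takes a point from world to camera coordinates). Camera axes: x right, y down, z forward; pixel columns grow to the right and rows downward; lengths in m; the calibration is good to about 2 mm. The wrist camera is an equidistant fisheye: a pixel r from the principal point sees the ray r / f radians off the axis. A picture is of the moment at which its call begins: read the wrist's pose just before it. camera_info takes no time and is no camera call; for the wrist camera it gives the pose at the moment of the call.
- env.close_job(): hands the job in; it is judged then, once.
The state is a dict: "time_s": time; "q": joint angles; "qvel": joint speeds; "joint_efforts": joint torques, N m; "position": TCP position; "tool_rot": TCP orientation; "ft_force": force on the tool from outside, world axes, zero at the start; "wrist_torque": the same for the moment, N m; "grip_width": finger opening in m; "gripper_force": force on a finger pad.
Only numpy, scipy, OpenCV 4.12 (cv2) and the standard library are available. Lean on these libraries where they do the work, as an engineer would, in place of code of your own. Each camera call takes 0.05 s, during which the arm holds its last target. There are 200 camera calls.

## Working session

There is one attempt and no reset: what is moved stays moved. The work goes in short steps, Python scripts to look and compute and a tool call to move; the robot and the scene stay as the last step left them, time stands still between calls to the robot, and variables do not carry over. Pictures are saved under pics/ and viewed, at most 10 in all, crops included, and the job is handed in when it is done.

Besides the shell and the picture viewer there is one more tool, called as a command line: name --argument value ..., lists and objects as JSON in quotes. drive_tool: Moves the arm, as the interface text tells. Its arguments: {"type":"object","properties":{"offset":{"type":"array"},"turn":{"type":"array"},"hand":{"type":"array"},"newtons":{"type":"number"}},"required":["offset","turn","hand"]}

```bash
ls; mkdir -p pics
python3 - <<'E'
from rig import observe,get_image,camera_info,env
import cv2,numpy as np
s=observe();print(s);print(env.hold_point_z)
ims=[]
for n in ["scene","side","wrist"]:
    c=camera_info(n);print(n,c["fx"],c["fy"],c["cx"],c["cy"]);print(np.round(np.array(c["world_to_cam"]),4).tolist())
    im=get_image(n);cv2.imwrite(f"pics/{n}0.png",im)
E
```

```text
pics
{'time_s': 0.0, 'q': array([ 6.07154049e+01,  2.18413183e+01,  7.43849290e+01, -1.47489318e-03,
        8.38577393e+01, -1.23359299e+01]), 'qvel': array([-0.06302512,  0.02414991, -0.13511352, -0.0264042 , -0.02365851,
       -0.03319705]), 'joint_efforts': array([-6.45391701e-04, -4.48460948e+01, -2.31276923e+01, -1.94927816e-04,
        4.69539940e-03, -1.17362418e-05]), 'position': array([0.16019642, 0.52584674, 0.23070767]), 'tool_rot': array([[-9.56567034e-01,  2.91511624e-01, -6.94690411e-04],
       [ 2.91512309e-01,  9.56566206e-01, -1.29102758e-03],
       [ 2.88167825e-04, -1.43746523e-03, -9.99998925e-01]]), 'ft_force': array([-0.9563801 , -0.43154801,  1.09834947]), 'wrist_torque': array([ 0.02670478, -0.03754159, -0.05736138]), 'gripper_force': 0.0, 'grip_width': 0.08522325622339012}
0.0187
scene 475.19884224789445 475.19884224789445 318.8201078331709 239.5217474450724
[[0.094, 0.9955, -0.0075, -0.0482], [0.8181, -0.0815, -0.5692, -0.3698], [-0.5673, 0.0473, -0.8221, 1.8028], [0.0, 0.0, 0.0, 1.0]]
side 576.1089521327356 576.1089521327356 316.1378461464878 244.64242578906914
[[0.7197, -0.6943, -0.0023, -0.3739], [-0.4769, -0.492, -0.7284, 0.3402], [0.5045, 0.5253, -0.6852, 1.3653], [0.0, 0.0, 0.0, 1.0]]
wrist 371.64829954431775 371.64829954431775 320.3128065060349 240.71696662307417
[[0.2911, 0.9567, 0.0002, -0.5507], [0.9206, -0.2802, 0.2721, -0.0346], [0.2604, -0.079, -0.9623, 0.3777], [0.0, 0.0, 0.0, 1.0]]
```

View pics/scene0.png

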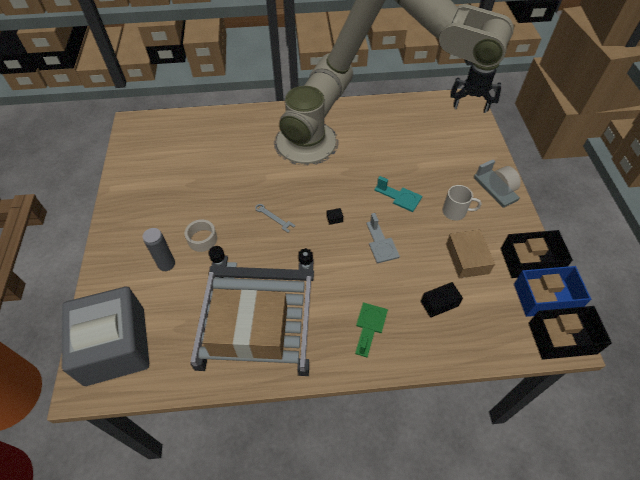

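View pics/side0.png

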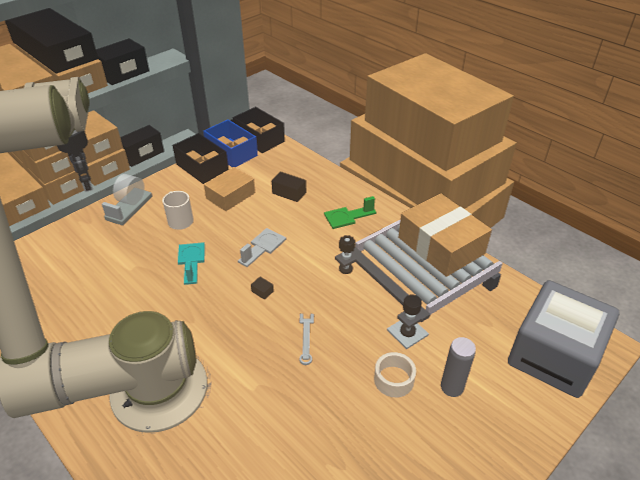

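The scene view shows the steel shoe (plate ~(382,250), lug ~(375,222)), and the hanging foot's knob at (306,257). In the side view they are at (265,242) and (347,245). I'll zoom in on both.

Run:
```python
import cv2,numpy as np
a=cv2.imread("pics/scene0.png")[195:295,285:415]
b=cv2.imread("pics/side0.png")[215:295,230:390]
A=cv2.resize(a,None,fx=5,fy=5,interpolation=cv2.INTER_CUBIC)[:,:650]
B=cv2.resize(b,None,fx=5,fy=5,interpolation=cv2.INTER_CUBIC)
cv2.imwrite("pics/zA.png",A);cv2.imwrite("pics/zB.png",B)
```

```text
(no output)
```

View pics/zA.png

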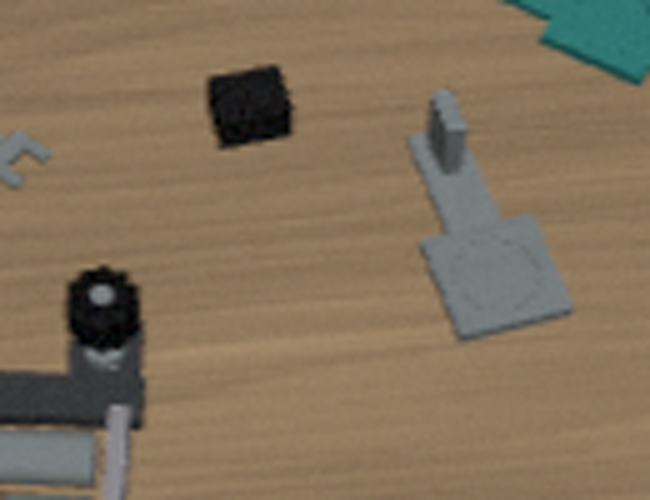

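View pics/zB.png

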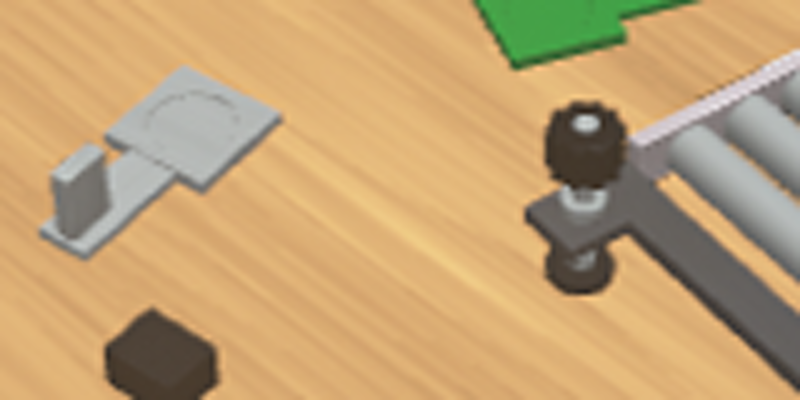

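Both zooms show the shoe's plate corners, lug top and the knob with a silver screw end clearly. Next step is triangulating them.

```bash
cat > h.py <<'E'
import numpy as np,cv2
from rig import camera_info
C={n:camera_info(n) for n in("scene","side")}
def ray(n,u,v):
    c=C[n];W=np.array(c["world_to_cam"]);R=W[:3,:3]
    d=R.T@np.array([(u-c["cx"])/c["fx"],(v-c["cy"])/c["fy"],1]);return -R.T@W[:3,3],d/np.linalg.norm(d)
def plane(n,u,v,z):
    o,d=ray(n,u,v);return o+d*(z-o[2])/d[2]
def tri(p,q):
    A=np.zeros((3,3));b=np.zeros(3)
    for n,x in(("scene",p),("side",q)):
        o,d=ray(n,*x);M=np.eye(3)-np.outer(d,d);A+=M;b+=M@o
    return np.linalg.solve(A,b)
def proj(n,P):
    c=C[n];W=np.array(c["world_to_cam"]);k=W[:3,:3]@P+W[:3,3];return c["fx"]*k[0]/k[2]+c["cx"],c["fy"]*k[1]/k[2]+c["cy"]
E
python3 - <<'E'
from h import *
np.set_printoptions(precision=4,suppress=True)
a=lambda x,y:(285+(x+.5)/5-.5,195+(y+.5)/5-.5)
b=lambda x,y:(230+(x+.5)/5-.5,215+(y+.5)/5-.5)
pa=np.array([plane("scene",*a(*p),.009) for p in[(422,240),(533,213),(571,308),(461,334)]])
pb=np.array([plane("side",*b(*p),.009) for p in[(185,66),(282,117),(204,188),(106,134)]])
for P in(pa,pb):
    print(P[:,:2],P.mean(0),np.linalg.norm(P-np.roll(P,-1,0),axis=1))
la=np.array([plane("scene",*a(*p),.055) for p in[(432,95),(450,90),(467,127),(447,132)]])
lb=np.array([plane("side",*b(*p),.055) for p in[(88,145),(104,152),(70,182),(53,172)]])
for L,P in((la,pa),(lb,pb)):
    v=P.mean(0)-L.mean(0);print("lug",L.mean(0),L,np.hypot(*v[:2]),np.degrees(np.arctan2(v[1],v[0])))
print("dot",tri(a(102,294),b(587,123)),plane("scene",*a(102,294),.13),plane("side",*b(587,123),.13))
print("knob",tri(a(103.5,309),b(586,145)),plane("scene",*a(103.5,309),.115),plane("side",*b(586,145),.115))
print("side dot of other knob:")
for n,(x0,x1,y0,y1) in(("scene",(205,230,242,265)),("side",(400,424,292,325))):
    im=cv2.imread(f"pics/{n}0.png")[y0:y1,x0:x1].max(2)<60
    ys,xs=np.nonzero(im);print(n,xs.min()+x0,xs.max()+x0,ys.min()+y0,ys.max()+y0)
# deck yaw: front bar front-top edge in scene
g=cv2.imread("pics/scene0.png")
print(g[255:290:2,260].tolist())
E
```

```text
[[0.4868 0.1645]
 [0.4729 0.2392]
 [0.5474 0.2498]
 [0.5597 0.1778]] [0.5167 0.2078 0.009 ] [0.076  0.0752 0.0731 0.0741]
[[0.5497 0.2503]
 [0.5616 0.1744]
 [0.4878 0.1603]
 [0.476  0.2365]] [0.5188 0.2054 0.009 ] [0.0769 0.0752 0.0771 0.075 ]
lug [0.4197 0.1887 0.055 ] [[0.4058 0.1799 0.055 ]
 [0.4029 0.1921 0.055 ]
 [0.4337 0.1981 0.055 ]
 [0.4364 0.1848 0.055 ]] 0.09886053823947034 11.131992242944934
lug [0.4209 0.1876 0.055 ] [[0.434  0.1955 0.055 ]
 [0.4368 0.1845 0.055 ]
 [0.4074 0.1787 0.055 ]
 [0.4056 0.1918 0.055 ]] 0.09944347265167423 10.28036447401771
dot [ 0.5891 -0.0465  0.1333] [ 0.5865 -0.0457  0.13  ] [ 0.5919 -0.045   0.13  ]
knob [ 0.5891 -0.0463  0.1171] [ 0.5871 -0.0454  0.115 ] [ 0.591  -0.0459  0.115 ]
side dot of other knob:
scene 209 227 246 264
side 403 421 296 321
[[91, 118, 142], [91, 121, 142], [89, 117, 140], [92, 119, 141], [95, 125, 148], [90, 115, 137], [92, 121, 144], [60, 57, 56], [61, 63, 58], [61, 60, 59], [60, 58, 55], [37, 40, 37], [78, 94, 107], [121, 123, 117], [131, 127, 120], [131, 128, 122], [120, 122, 115], [98, 99, 93]]
```

Run:
```python
from h import *
np.set_printoptions(precision=4,suppress=True)
g=cv2.imread("pics/scene0.png").astype(int)
# bar front-top edge per column
pts=[]
for x in range(230,292,4):
    col=g[262:276,x].max(1); v=262+np.argmax(col<90)-.5; pts.append(plane("scene",x,v,.06)[:2])
pts=np.array(pts);f=np.polyfit(pts[:,1],pts[:,0],1);print("bar x=%.4f*y+%.4f yaw=%.2f deg"%(f[0],f[1],-np.degrees(np.arctan(f[0]))))
for n,b in(("scene",(322,348,205,226)),):
    x0,x1,y0,y1=b;m=g[y0:y1,x0:x1].max(2)<60;ys,xs=np.nonzero(m)
    h=cv2.convexHull(np.c_[xs+x0,ys+y0].astype(np.float32))[:,0]
    print("block",np.array([plane("scene",*p,.0)[:2] for p in h]).min(0),np.array([plane("scene",*p,.03)[:2] for p in h]).max(0), np.array([plane("scene",*p,.03)[:2] for p in h]).min(0))
print("wrench",plane("scene",292,228,.005),plane("scene",258,208,.005))
print("carton corner tri",tri((285,298),(402,214)),"tape",plane("scene",201,235,.048))
print("bracket front",plane("scene",285+70/5,195+345/5,.067),plane("scene",285+141/5,195+345/5,.067))
print("green",plane("scene",360,306,.0),plane("scene",387,308,.0), "teal", plane("scene",408,210,.0))
c=camera_info("wrist");W=np.array(c["world_to_cam"]);print("wristcam",-W[:3,:3].T@W[:3,3],W[2,:3])
```

```text
bar x=0.1459*y+0.6046 yaw=-8.30 deg
block [0.3293 0.0417] [0.4131 0.0892] [0.3529 0.0391]
wrench [ 0.4013 -0.0783  0.005 ] [ 0.3057 -0.1882  0.005 ]
carton corner tri [ 0.743  -0.1077  0.1672] tape [ 0.4315 -0.3659  0.048 ]
bracket front [ 0.5812 -0.0652  0.067 ] [ 0.5854 -0.0232  0.067 ]
green [0.7034 0.1046 0.    ] [0.7176 0.183  0.    ] teal [0.3613 0.3184 0.    ]
wristcam [0.0939 0.547  0.3731] [ 0.2605 -0.0789 -0.9622]
```

drive_tool --offset '[[-0.868,-0.618,0],[-0.868,-0.618,0],[-0.868,-0.618,0],[-0.868,-0.618,0],[-0.868,-0.618,0],[-0.868,-0.618,0],[-0.868,-0.618,0],[-0.868,-0.618,0],[-0.868,-0.618,0],[-0.868,-0.618,0]]' --turn '[[0,0,0],[0,0,0],[0,0,0],[0,0,0],[0,0,0],[0,0,0],[0,0,0],[0,0,0],[0,0,0],[0,0,0]]' --hand '[1,1,1,1,1,1,1,1,1,1]'

```text
time_s: 1.4
position: [0.421, 0.1872, 0.2312]
tool_rot: [[-0.957, 0.292, -0.0], [0.292, 0.957, 0.0], [0.0, -0.0, -1.0]]
ft_force: [0.0, 0.7, 0.4]
grip_width: 0.0856
gripper_force: 0.0
```

drive_tool --offset '[[0,0,0.2],[0,0,0.3],[0,0,0.3],[0,0,0.3],[0,0,0.3],[0,0,0.3],[0,0,0.3],[0,0,0],[0,0,0],[0,0,0]]' --turn '[[0,0,-0.917],[0,0,-0.917],[0,0,-0.917],[0,0,-0.917],[0,0,-0.917],[0,0,0],[0,0,0],[0,0,0],[0,0,0],[0,0,0]]' --hand '[1,1,1,1,1,1,1,1,1,1]'

```text
time_s: 2.65
position: [0.4206, 0.1885, 0.1517]
tool_rot: [[-0.983, -0.183, 0.001], [-0.183, 0.983, 0.0], [-0.001, -0.0, -1.0]]
ft_force: [0.4, 0.1, -0.6]
grip_width: 0.0853
gripper_force: 0.0
```

Run:
```python
from rig import *
import cv2,numpy as np
s=observe();print(s["time_s"],s["position"],s["tool_rot"],s["ft_force"],s["wrist_torque"])
c=camera_info("wrist");np.save("w1.npy",np.array(c["world_to_cam"]))
cv2.imwrite("pics/w1.png",get_image("wrist"))
```

```text
2.65 [0.42061077 0.18846893 0.15172832] [[-9.83101214e-01 -1.83060568e-01  9.11828897e-04]
 [-1.83060510e-01  9.83101637e-01  1.47346878e-04]
 [-9.23393884e-04 -2.20629686e-05 -9.99999573e-01]] [ 0.35897748  0.13353798 -0.5884092 ] [ 0.00950792 -0.00452936 -0.01753988]
```

View pics/w1.png

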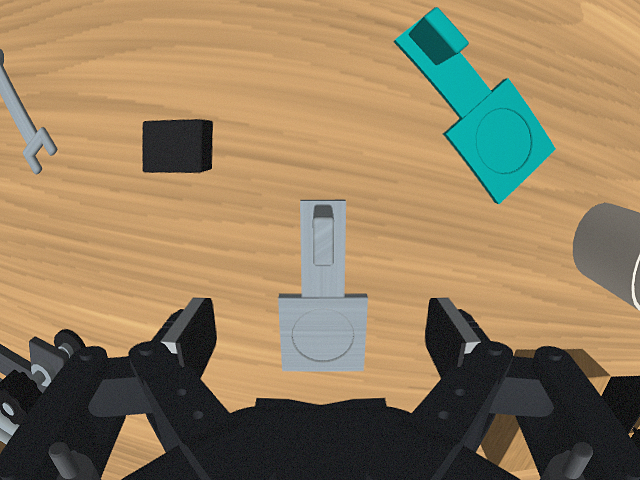

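The wrist view shows the lug top centred at about (324,241), square between the fingers, and the cup at (323,334). I'll check both with the fisheye ray.

```bash
cat >> h.py <<'E'
def wplane(W,u,v,z):
    c=camera_info("wrist");x=np.array([(u-c["cx"]),(v-c["cy"])])/c["fx"];t=np.hypot(*x)
    d=np.r_[x/t*np.sin(t),np.cos(t)];R=W[:3,:3];o=-R.T@W[:3,3];d=R.T@d;return o+d*(z-o[2])/d[2]
E
python3 - <<'E'
from h import *
W=np.load("w1.npy")
l=wplane(W,324,241.5,.055);p=wplane(W,323,335,.009);print(l,p,np.hypot(*(p-l)[:2]),np.degrees(np.arctan2(*(p-l)[1::-1])))
e=[wplane(W,u,v,.009) for u,v in((279,296),(367,296),(365,370),(282,370))];print(np.round(e,4),np.mean(e,0))
E
```

```text
[0.41910438 0.19190076 0.055     ] [0.51621151 0.20998181 0.009     ] 0.09877610352936356 10.547518733306788
[[0.4858 0.1665 0.009 ]
 [0.4723 0.2395 0.009 ]
 [0.5474 0.2558 0.009 ]
 [0.5613 0.1797 0.009 ]] [0.51673363 0.21036985 0.009     ]
```

drive_tool --offset '[[0,0.04,0.4],[0,0,0.5],[0,0,0.5],[0,0,0.5],[0,0,0.5],[0,0,0.4],[0,0,0.3],[0,0,0.17],[0,0,0],[0,0,0]]' --turn '[[0,0,0],[0,0,0],[0,0,0],[0,0,0],[0,0,0],[0,0,0],[0,0,0],[0,0,0],[0,0,0],[0,0,0]]' --hand '[1,1,1,1,0.8,0.7,0.6,0.5,0.5,0.5]'

```text
time_s: 3.95
position: [0.4204, 0.1901, 0.0209]
tool_rot: [[-0.983, -0.183, 0.001], [-0.183, 0.983, 0.0], [-0.001, -0.0, -1.0]]
ft_force: [0.7, -0.0, -0.2]
grip_width: 0.0428
gripper_force: 0.0
```

drive_tool --offset '[[0,0,0],[0,0,0],[0,0,0],[0,0,0],[0,0,0],[0,0,0],[0,0,0],[0,0,0],[0,0,0],[0,0,0]]' --turn '[[0,0,0],[0,0,0],[0,0,0],[0,0,0],[0,0,0],[0,0,0],[0,0,0],[0,0,0],[0,0,0],[0,0,0]]' --hand '[0.4,0.3,0.2,0.1,0,0,0,0,0,0]' --newtons 40

```text
time_s: 5.2
position: [0.4201, 0.1901, 0.0207]
tool_rot: [[-0.983, -0.183, 0.0], [-0.183, 0.983, 0.0], [-0.0, 0.0, -1.0]]
ft_force: [-1.5, 2.6, 5.6]
grip_width: 0.0135
gripper_force: 39.8
```

Run:
```python
from h import *
from rig import *
s=observe();print(s["time_s"],s["position"],s["tool_rot"].tolist(),s["ft_force"],s["wrist_torque"])
np.save("w2.npy",np.array(camera_info("wrist")["world_to_cam"]))
cv2.imwrite("pics/w2.png",get_image("wrist"))
```

```text
5.2 [0.42012016 0.1900946  0.0206807 ] [[-0.9830541633591623, -0.18331519125244544, 0.00022925596428702465], [-0.18331515089163727, 0.9830541799570657, 0.00018633979048059924], [-0.00025952994830238615, 0.0001411560151453527, -0.9999999563595917]] [-1.54305274  2.62381475  5.61947788] [0.25875298 0.1947323  0.10691371]
```

View pics/w2.png

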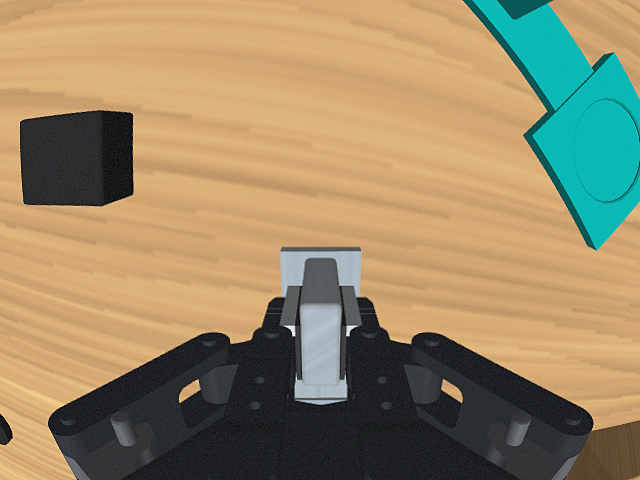

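Gripped squarely: width 13.5 mm, 40 N, and the lug's top front edge is at about (321,304). Next I move the shoe forward, clear of the rubber block, and turn it to the deck's yaw.

drive_tool --offset '[[-0.2,-0.05,-0.01],[-0.4,-0.11,0],[-0.4,-0.11,0],[-0.4,-0.11,0],[-0.3,-0.06,0],[0,0,0],[0,0,0],[0,0,0],[0,0,0],[0,0,0]]' --turn '[[0,0,0],[0,0,0],[0,0,0.2],[0,0,0.4],[0,0,0.5],[0,0,0.5],[0,0,0.5],[0,0,0.5],[0,0,0.4],[0,0,0.15]]' --hand '[0,0,0,0,0,0,0,0,0,0]'

```text
time_s: 6.5
position: [0.4903, 0.1841, 0.0207]
tool_rot: [[-0.989, 0.145, 0.0], [0.145, 0.989, -0.0], [-0.0, 0.0, -1.0]]
ft_force: [1.1, 2.4, -0.5]
grip_width: 0.0132
gripper_force: 39.4
```

Run:
```python
from h import *
from rig import *
W=np.load("w2.npy")
print("lug front edge",wplane(W,321,304,.055),"rear",wplane(W,321,385,.055))
s=observe();p=s["position"];R=s["tool_rot"];print(s["time_s"],p,R.tolist(),s["ft_force"],s["wrist_torque"],s["grip_width"])
sc=get_image("scene");sd=get_image("side");cv2.imwrite("pics/scene1.png",sc);cv2.imwrite("pics/side1.png",sd)
x=-R[:,0];pc=p+.1*x
for n in("scene","side"): print(n,proj(n,np.r_[pc[:2],.009]),proj(n,np.r_[p[:2],.055]))
np.save("w3.npy",np.array(camera_info("wrist")["world_to_cam"]));cv2.imwrite("pics/w3.png",get_image("wrist"))
A=cv2.resize(sc[195:295,285:415],None,fx=3,fy=3,interpolation=cv2.INTER_CUBIC)
B=cv2.resize(sd[205:295,230:390],None,fx=3,fy=3,interpolation=cv2.INTER_CUBIC)
o=np.zeros((300,800,3),np.uint8);o[:300,:390]=A;o[:270,395:]=np.pad(B,((0,0),(0,0),(0,0)))[:, :405];cv2.imwrite("pics/c1.png",o)
```

```text
lug front edge [0.40259756 0.18806308 0.055     ] rear [0.43490656 0.19412963 0.055     ]
6.5 [0.4902674  0.18406484 0.02071285] [[-0.9893903974406676, 0.14528107495750336, 0.00022519189640434484], [0.14528107801231555, 0.9893904226156764, -2.820041397591411e-06], [-0.00022321240419876544, 2.9925999590096103e-05, -0.9999999746403282]] [ 1.12460608  2.40211217 -0.52550759] [ 0.24911007 -0.15853586  0.17407343] 0.013234397977815577
scene (np.float64(375.7136189485635), np.float64(269.69065949004795)) (np.float64(376.52543161981674), np.float64(234.71992537036922))
side (np.float64(293.8510185394265), np.float64(234.49042462429944)) (np.float64(264.81443689735573), np.float64(236.2933748663622))
```

View pics/c1.png

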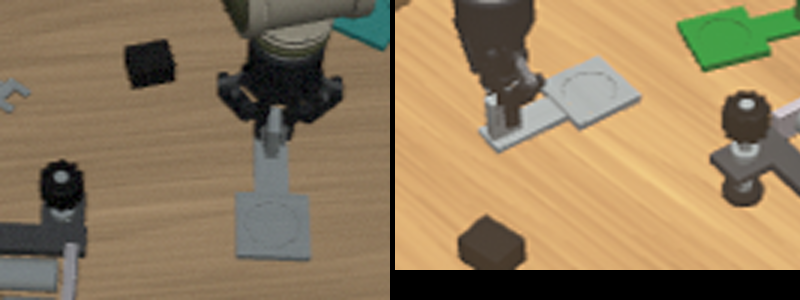

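The shoe moved and turned with the gripper, with its plate corners around (236–310, 194–257) in the left crop. I compute the cup's position against the foot.

Run:
```python
from h import *
np.set_printoptions(precision=4,suppress=True)
from rig import observe
# steel mask on full-res crops -> plate corners refine: use min-area quad of the plate via approx
a=lambda x,y:(285+(x+.5)/3-.5,195+(y+.5)/3-.5)
b=lambda x,y:(230+(x-395+.5)/3-.5,205+(y+.5)/3-.5)
pa=np.array([plane("scene",*a(*p),.009) for p in[(236,194),(309,195),(310,256),(235,255)]])
pb=np.array([plane("side",*b(*p),.009) for p in[(603,57),(640,95),(582,125),(547,88)]])
for P in(pa,pb): print(P.mean(0),np.linalg.norm(P-np.roll(P,-1,0),axis=1))
m=(pa.mean(0)+pb.mean(0))/2
s=observe();p=s["position"];R=s["tool_rot"]
print("cup meas",m,"pred from TCP",p-.1*R[:,0])
print("cup in tool",R.T@(m-p))
```

```text
[0.5885 0.169  0.009 ] [0.0762 0.0734 0.0761 0.0735]
[0.5918 0.1641 0.009 ] [0.0697 0.0719 0.0659 0.0731]
cup meas [0.5902 0.1665 0.009 ] pred from TCP [0.5891 0.1695 0.0207]
cup in tool [-0.1015 -0.0028  0.0117]
```

drive_tool --offset '[[-0.029,-0.2,0],[-0.057,-0.4,0],[-0.086,-0.6,0],[-0.1,-0.7,0],[-0.1,-0.7,0],[-0.1,-0.7,0],[-0.1,-0.7,0],[-0.086,-0.6,0],[-0.065,-0.45,0],[-0.04,-0.27,0]]' --turn '[[0,0,0],[0,0,0],[0,0,0],[0,0,0],[0,0,0],[0,0,0],[0,0,0],[0,0,0],[0,0,0],[0,0,0]]' --hand '[0,0,0,0,0,0,0,0,0,0]'

```text
time_s: 7.9
position: [0.489, -0.032, 0.0208]
tool_rot: [[-0.989, 0.146, -0.001], [0.146, 0.989, 0.0], [0.001, 0.0, -1.0]]
ft_force: [0.1, 1.6, -2.7]
grip_width: 0.0135
gripper_force: 39.2
```

Run:
```python
from h import *
from rig import *
s=observe();p=s["position"];R=s["tool_rot"];print(s["time_s"],p,R.tolist(),s["ft_force"],s["wrist_torque"],s["grip_width"])
sc=get_image("scene");sd=get_image("side");cv2.imwrite("pics/scene2.png",sc);cv2.imwrite("pics/side2.png",sd)
A=cv2.resize(sc[215:295,265:345],None,fx=5,fy=5,interpolation=cv2.INTER_CUBIC)
B=cv2.resize(sd[220:300,310:390],None,fx=5,fy=5,interpolation=cv2.INTER_CUBIC)
cv2.imwrite("pics/c2.png",np.hstack([A,B]))
```

```text
7.9 [ 0.48903929 -0.03204119  0.02081162] [[-0.9893047699751979, 0.1458614987102271, -0.0007037743438832604], [0.14586144494890127, 0.989305020025331, 0.00012739740234042797], [0.0007148298674059757, 2.338131510107213e-05, -0.9999997442357547]] [ 0.10423466  1.63712917 -2.72828113] [0.20101582 0.06314341 0.18010606] 0.01352119661395007
```

View pics/c2.png

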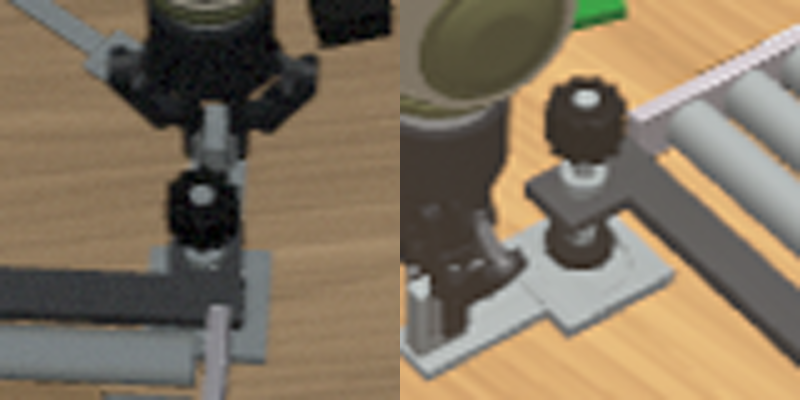

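The plate now lies below the foot. In the scene crop the plate corners are TL (150,247), TR (270,252) and BR (266,360); in the side crop they are at (674,272) and (568,333). I'll check the centring numerically.

Run:
```python
from h import *
np.set_printoptions(precision=4,suppress=True)
a=lambda x,y:(265+(x+.5)/5-.5,215+(y+.5)/5-.5)
b=lambda x,y:(310+(x-400+.5)/5-.5,220+(y+.5)/5-.5)
TL,TR,BR=[plane("scene",*a(*p),.009)[:2] for p in((150,247),(270,252),(266,358))]
print("scene centre",(TL+BR)/2,np.linalg.norm(TL-TR),np.linalg.norm(TR-BR),TL,TR,BR)
r,bt=[plane("side",*b(*p),.009)[:2] for p in((674,270),(568,330))]
e=(bt-r);print("side: edge len",np.linalg.norm(e),r,bt)
# which edge: r->bt; perpendicular inward
yaw=np.arctan2(-.1459,.9893);X=np.array([np.cos(yaw),np.sin(yaw)]);Y=np.array([-X[1],X[0]])
print("edge dir in shoe",e@X,e@Y, "centre?", (r+bt)/2)
# disc in side: leftmost/rightmost extents mid height z~.02
L,Rr=plane("side",*b(544,247),.020)[:2],plane("side",*b(612,247),.020)[:2];print("disc",(L+Rr)/2,np.linalg.norm(L-Rr))
ca=[plane("scene",*a(202,x),.115)[:2] for x in(210,)];print("knob scene",ca,plane("side",*b(586,122),.115)[:2])
print("pred cup", np.array([.48904,-.03204])+.0995*X)
print("disc bottom pt near", plane("side",*b(579,270),.016)[:2])
```

```text
scene centre [ 0.5867 -0.0464] 0.07501927032287074 0.07524631833788886 [ 0.5438 -0.0788] [ 0.5549 -0.0046] [ 0.6295 -0.0141]
side: edge len 0.0765807952915298 [ 0.6215 -0.0903] [ 0.5455 -0.0807]
edge dir in shoe -0.07656514947047179 -0.0015479321844013253 centre? [ 0.5835 -0.0855]
disc [ 0.5877 -0.0473] 0.03831452881494952
knob scene [array([ 0.5877, -0.0463])] [ 0.5898 -0.047 ]
pred cup [ 0.5875 -0.0466]
disc bottom pt near [ 0.578  -0.0576]
```

Both views put the cup within about 1 mm of the foot axis. I release the lug, rise and pre-turn the wrist for a long clockwise turn.

drive_tool --offset '[[0,0,0],[0,0,0],[0,0,0],[0,0,0],[0,0,-0.3],[0,0,-0.6],[0,0,-0.9],[0,0,-0.9],[0,0,-0.9],[0,0,-0.9]]' --turn '[[0,0,0],[0,0,0],[0,0,0],[0,0,0],[0,0,0],[0,0,0],[0,0,0],[0,0,-1],[0,0,-1],[0,0,-1]]' --hand '[0.2,0.3,0.4,0.5,0.5,0.5,0.6,0.8,1,1]'

```text
time_s: 9.25
position: [0.4891, -0.0308, 0.2031]
tool_rot: [[-0.985, -0.171, 0.001], [-0.171, 0.985, -0.0], [-0.001, -0.0, -1.0]]
ft_force: [-0.6, 0.5, 0.1]
grip_width: 0.0855
gripper_force: 0.0
```

drive_tool --offset '[[0,0,0],[0,0,0],[0,0,0],[0,0,0],[0,0,0],[0,0,0],[0,0,0],[0,0,0],[0,0,0],[0,0,0]]' --turn '[[0,0,-1],[0,0,-1],[0,0,-1],[0,0,-1],[0,0,-1],[0,0,-1],[0,0,-1],[0,0,-1],[0,0,-0.7],[0,0,0]]' --hand '[1,1,1,1,1,1,1,1,1,1]'

```text
time_s: 10.5
position: [0.4936, -0.0137, 0.2012]
tool_rot: [[-0.491, -0.871, -0.004], [-0.871, 0.491, -0.017], [0.016, -0.005, -1.0]]
ft_force: [-0.5, -0.1, 0.6]
grip_width: 0.0856
gripper_force: 0.0
```

Run:
```python
from h import *
from rig import *
s=observe();p=s["position"];R=s["tool_rot"];print(s["time_s"],p,R.tolist(),s["q"],s["ft_force"],s["wrist_torque"])
W=np.array(camera_info("wrist")["world_to_cam"]);np.save("w4.npy",W);cv2.imwrite("pics/w4.png",get_image("wrist"))
sd=get_image("side");cv2.imwrite("pics/side3.png",sd)
print("delta tool units",R.T@(np.array([.588,-.0463,.0990])-p)/.04)
```

```text
10.5 [ 0.49361997 -0.01374762  0.20118388] [[-0.49070922483461654, -0.8713163636655412, -0.003500152977740835], [-0.8711710291240783, 0.49069457810257633, -0.016729286763897788], [0.01629400739854448, -0.00515998346823818, -0.9998539292784241]] [ -14.83616577   17.76774784   85.89285788   -1.00664544   76.28984727
 -165.2089147 ] [-0.49046982 -0.07321346  0.58144524] [ 0.02060068 -0.05502892  0.0131085 ]
delta tool units [-0.49048616 -2.4420218   2.55957957]
```

View pics/w4.png

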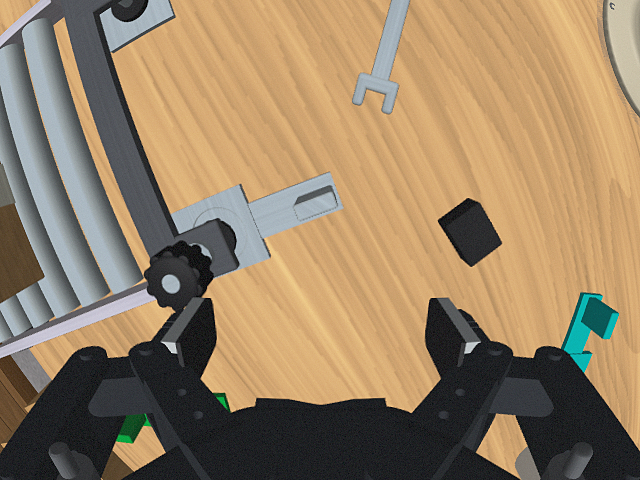

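The wrist ran into joint 6's limit, so I turn back a little and level the tool. This wrist view shows the screw end at (171,284), the lug at (317,204), and plate corners at (242,184), (270,256) and (174,212). I use it to check the centring.

drive_tool --offset '[[0,0,0],[0,0,0],[0,0,0],[0,0,0],[0,0,0],[0,0,0],[0,0,0],[0,0,0],[0,0,0],[0,0,0]]' --turn '[[-0.049,-0.155,0],[0,0,0.5],[0,0,0.5],[0,0,0.5],[0,0,0.5],[0,0,0],[0,0,0],[0,0,0],[0,0,0],[0,0,0]]' --hand '[1,1,1,1,1,1,1,1,1,1]'

```text
time_s: 11.85
position: [0.4945, -0.0114, 0.2005]
tool_rot: [[-0.665, -0.747, -0.001], [-0.747, 0.665, -0.003], [0.003, -0.001, -1.0]]
ft_force: [0.0, 0.5, -0.5]
grip_width: 0.0856
gripper_force: 0.0
```

Run:
```python
from h import *
from rig import *
np.set_printoptions(precision=4,suppress=True)
W=np.load("w4.npy")
print("dot",wplane(W,171,284,.133)); print("knob c",wplane(W,178,274,.115))
c=[wplane(W,*q,.009)[:2] for q in((242,184),(270,256),(174,212))]
print("corners",c,np.linalg.norm(c[0]-c[1]),np.linalg.norm(c[0]-c[2]),"centre",(c[1]+c[2])/2)
print("lug top",wplane(W,315,203,.055))
s=observe();p=s["position"];R=s["tool_rot"];print(s["time_s"],p,R.tolist(),s["q"])
print("delta tool units",R.T@(np.array([.588,-.0463,.0990])-p)/.04)
W=np.array(camera_info("wrist")["world_to_cam"]);np.save("w5.npy",W);cv2.imwrite("pics/w5.png",get_image("wrist"))
```

```text
dot [ 0.5872 -0.0441  0.133 ]
knob c [ 0.5886 -0.0453  0.115 ]
corners [array([ 0.5415, -0.0756]), array([ 0.5544, -0.0037]), array([ 0.6147, -0.0879])] 0.07304026159941175 0.07422206187425333 centre [ 0.5845 -0.0458]
lug top [ 0.4875 -0.0329  0.055 ]
11.85 [ 0.4945 -0.0114  0.2005] [[-0.6652537016032153, -0.7466160629988355, -0.0014024889798778392], [-0.7466103908179285, 0.6652544282202701, -0.0030773456128759917], [0.0032306076703660746, -0.0010001027146937173, -0.9999942814679692]] [ -14.9622   17.839    85.9011   -0.1967   76.2921 -153.2136]
delta tool units [-0.912  -2.3227  2.537 ]
```

drive_tool --offset '[[-0.1,-0.25,0],[-0.2,-0.5,0],[-0.25,-0.65,0],[-0.22,-0.6,0],[-0.14,-0.32,0],[0,0,0.4],[0,0,0.6],[0,0,0.6],[0,0,0.5],[0,0,0.43]]' --turn '[[0,0,0],[0,0,0],[0,0,0],[0,0,0],[0,0,0],[0,0,0],[0,0,0],[0,0,0],[0,0,0],[0,0,0]]' --hand '[1,1,1,1,1,1,1,1,1,1]'

```text
time_s: 13.15
position: [0.5883, -0.0466, 0.0982]
tool_rot: [[-0.665, -0.746, -0.002], [-0.746, 0.665, -0.003], [0.003, -0.001, -1.0]]
ft_force: [0.0, -0.6, 0.9]
grip_width: 0.0856
gripper_force: 0.0
```

Run:
```python
from h import *
from rig import *
s=observe();p=s["position"];R=s["tool_rot"];print(s["time_s"],p,R.tolist(),s["q"],s["ft_force"],s["wrist_torque"])
print("delta tool mm",R.T@(np.array([.588,-.0458,.0990])-p)*1000)
cv2.imwrite("pics/w6.png",get_image("wrist"))
```

```text
13.15 [ 0.58832962 -0.04657722  0.098232  ] [[-0.6654348390552767, -0.7464539359762662, -0.0017310219577219758], [-0.74644833254099, 0.6654367370481117, -0.002972513000434234], [0.003370729632219891, -0.0006858952561002975, -0.9999940838472218]] [ -15.92560649   32.82340021   78.93856184   -0.20557619   68.28680672
 -154.13355238] [ 0.03215493 -0.64307571  0.8873295 ] [ 0.01110878 -0.00405742 -0.01716787]
delta tool mm [-0.35822643  0.7627141  -0.76973914]
```

View pics/w6.png

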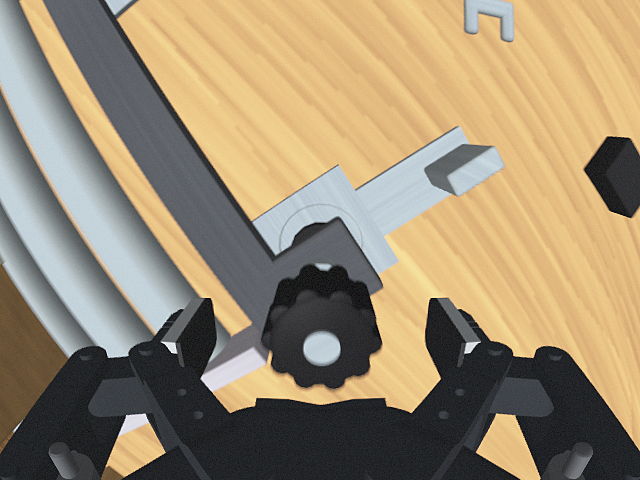

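The knob sits centred between the pads (screw end at (322,348)). I grip it lightly and take a torque baseline.

drive_tool --offset '[[0,0,0],[0,0,0],[0,0,0],[0,0,0],[0,0,0],[0,0,0],[0,0,0],[0,0,0],[0,0,0],[0,0,0]]' --turn '[[0,0,0],[0,0,0],[0,0,0],[0,0,0],[0,0,0],[0,0,0],[0,0,0],[0,0,0],[0,0,0],[0,0,0]]' --hand '[0.8,0.7,0.6,0.5,0.45,0.4,0.4,0.4,0.4,0.4]' --newtons 25

```text
time_s: 14.45
position: [0.5881, -0.0464, 0.0999]
tool_rot: [[-0.665, -0.747, -0.0], [-0.747, 0.665, -0.003], [0.003, -0.002, -1.0]]
ft_force: [-1.1, 0.9, 6.4]
grip_width: 0.0431
gripper_force: 25.1
```

```bash
cat > st.py <<'E'
from rig import *
import numpy as np
np.set_printoptions(precision=3,suppress=True)
s=observe();R=s["tool_rot"];print("%.2f"%s["time_s"],s["position"],"q6 %.2f"%s["q"][5],"yaw %.2f"%np.degrees(np.arctan2(R[1,1],R[0,1])),"F",s["ft_force"],"T",s["wrist_torque"],"eff6 %.4f"%s["joint_efforts"][5],s["grip_width"],s["gripper_force"],"z",R[:,2])
E
python3 st.py
```

```text
14.45 [ 0.588 -0.046  0.1  ] q6 -154.13 yaw 138.29 F [-1.145  0.875  6.404] T [ 0.122  0.21  -0.001] eff6 0.0007 0.043099491006867566 25.05767673254013 z [-0.    -0.003 -1.   ]
```

drive_tool --offset '[[0,0,0.0052],[0,0,0.0052],[0,0,0.0052],[0,0,0.0052],[0,0,0.0052],[0,0,0.0052],[0,0,0.0052],[0,0,0.0052],[0,0,0.0052],[0,0,0.0052]]' --turn '[[0,0,1],[0,0,1],[0,0,1],[0,0,1],[0,0,1],[0,0,1],[0,0,1],[0,0,1],[0,0,1],[0,0,1]]' --hand '[0.4,0.4,0.4,0.4,0.4,0.4,0.4,0.4,0.4,0.4]'

```text
time_s: 15.7
position: [0.5877, -0.0453, 0.0978]
tool_rot: [[-0.979, 0.206, -0.001], [0.206, 0.979, -0.001], [0.001, -0.002, -1.0]]
ft_force: [-3.0, 6.5, 7.1]
grip_width: 0.0436
gripper_force: 25.3
```

```bash
python3 st.py
```

```text
15.70 [ 0.588 -0.045  0.098] q6 -93.93 yaw 78.11 F [-2.989  6.522  7.086] T [1.083 0.332 0.022] eff6 -1.0668 0.04356760982611734 25.32092124223709 z [-0.001 -0.001 -1.   ]
```

drive_tool --offset '[[0.01,0.03,0.0052],[0,0,0.0052],[0,0,0.0052],[0,0,0.0052],[0,0,0.0052],[0,0,0.0052],[0,0,0.0052],[0,0,0.0052],[0,0,0.0052],[0,0,0.0052]]' --turn '[[0,0,1],[0,0,1],[0,0,1],[0,0,1],[0,0,1],[0,0,1],[0,0,1],[0,0,1],[0,0,1],[0,0,0.5]]' --hand '[0.4,0.4,0.4,0.4,0.4,0.4,0.4,0.4,0.4,0.4]'

```text
time_s: 16.95
position: [0.5884, -0.0443, 0.0958]
tool_rot: [[-0.361, 0.933, 0.001], [0.933, 0.361, -0.002], [-0.002, 0.0, -1.0]]
ft_force: [1.0, 4.5, 6.2]
grip_width: 0.0438
gripper_force: 25.2
```

```bash
python3 st.py
```

```text
16.95 [ 0.588 -0.044  0.096] q6 -36.88 yaw 21.17 F [1.008 4.532 6.201] T [ 0.826 -0.192  0.013] eff6 -0.2960 0.043775452548321554 25.212169289588928 z [ 0.001 -0.002 -1.   ]
```

drive_tool --offset '[[0.015,0,0.0052],[0,0,0.0052],[0,0,0.0052],[0,0,0.0052],[0,0,0.0052],[0,0,0.0052],[0,0,0.0052],[0,0,0.0052],[0,0,0],[0,0,0]]' --turn '[[0,0,1],[0,0,1],[0,0,1],[0,0,1],[0,0,1],[0,0,1],[0,0,1],[0,0,1],[0,0,0],[0,0,0]]' --hand '[0.4,0.4,0.4,0.4,0.4,0.4,0.4,0.4,0.4,0.4]'

```text
time_s: 18.2
position: [0.5891, -0.0442, 0.0942]
tool_rot: [[0.45, 0.893, 0.003], [0.893, -0.45, -0.003], [-0.001, 0.004, -1.0]]
ft_force: [5.2, 1.8, 2.5]
grip_width: 0.0432
gripper_force: 25.0
```

```bash
python3 st.py; python3 st.py
python3 - <<'E'
from rig import *
import cv2
cv2.imwrite("pics/side5.png",get_image("side"));cv2.imwrite("pics/scene5.png",get_image("scene"))
E
python3 st.py
```

```text
18.20 [ 0.589 -0.044  0.094] q6 11.04 yaw -26.72 F [5.176 1.761 2.494] T [ 0.683 -0.765 -0.064] eff6 -0.0323 0.043184533084408346 24.987994730472565 z [ 0.003 -0.003 -1.   ]
18.20 [ 0.589 -0.044  0.094] q6 11.04 yaw -26.72 F [5.176 1.761 2.494] T [ 0.683 -0.765 -0.064] eff6 -0.0323 0.043184533084408346 24.987994730472565 z [ 0.003 -0.003 -1.   ]
18.30 [ 0.589 -0.044  0.094] q6 11.04 yaw -26.72 F [6.679 2.838 3.586] T [ 0.633 -0.778 -0.062] eff6 -0.0434 0.04319231646296028 24.98838633298874 z [ 0.003 -0.003 -1.   ]
```

drive_tool --offset '[[0.02,0.02,0.0026],[0,0,0.0026],[0,0,0.0026],[0,0,0.0026],[0,0,0.0026],[0,0,0.0026],[0,0,0.0026],[0,0,0.0026],[0,0,0.0026],[0,0,0.0026]]' --turn '[[0,0,0.4],[0,0,0.4],[0,0,0.4],[0,0,0.4],[0,0,0.4],[0,0,0.4],[0,0,0.4],[0,0,0.4],[0,0,0.4],[0,0,0.4]]' --hand '[0.4,0.4,0.4,0.4,0.4,0.4,0.4,0.4,0.4,0.4]'

```text
time_s: 19.55
position: [0.5897, -0.0443, 0.0933]
tool_rot: [[0.775, 0.632, 0.002], [0.632, -0.775, -0.003], [-0.001, 0.004, -1.0]]
ft_force: [2.7, -0.1, 5.3]
grip_width: 0.043
gripper_force: 25.2
```

```bash
python3 st.py
```

```text
19.55 [ 0.59  -0.044  0.093] q6 35.18 yaw -50.80 F [ 2.71  -0.067  5.327] T [ 0.322 -0.277  0.048] eff6 -0.4099 0.043001118010225624 25.215735733509064 z [ 0.002 -0.003 -1.   ]
```

Run:
```python
from h import *
np.set_printoptions(precision=4,suppress=True)
def T(R,p): M=np.eye(4);M[:3,:3]=R;M[:3,3]=p;return M
R5=np.array([[-0.6652537,-0.7466161,-0.0014025],[-0.7466104,0.6652544,-0.0030773],[0.0032306,-0.0010001,-0.9999943]]);p5=[.4945,-.0114,.2005]
R6=np.array([[-0.6654348,-0.7464539,-0.001731],[-0.7464483,0.6654367,-0.0029725],[0.0033707,-0.0006859,-0.9999941]]);p6=[.58833,-.046577,.098232]
W6=np.load("w5.npy")@T(R5,p5)@np.linalg.inv(T(R6,p6))
im=cv2.imread("pics/w6.png");g=cv2.cornerSubPix(cv2.cvtColor(im,cv2.COLOR_BGR2GRAY),np.array([[[338,166]],[[397,262]],[[253,219]]],np.float32),(4,4),(-1,-1),(3,30,.01))[:,0];print(g)
c=np.array([wplane(W6,*q,.009)[:2] for q in g]);print(c,np.linalg.norm(c[0]-c[1]),np.linalg.norm(c[0]-c[2]))
X=np.array([.9893,-.1459]);Y=np.array([.1459,.9893])
print("centre from front corners",(c[0]+c[1])/2*0+ (c[0]+.038*X+.038*Y), c[1]+.038*X-.038*Y)
print("dot",wplane(W6,322,348,.130),wplane(W6,322,348,.133))
```

```text
[[338.4345 163.6802]
 [398.3921 259.7017]
 [251.4802 221.382 ]]
[[ 0.5441 -0.078 ]
 [ 0.5554 -0.0038]
 [ 0.6101 -0.0876]] 0.07496566437222683 0.06671944606395995
centre from front corners [ 0.5872 -0.0459] [ 0.5874 -0.047 ]
dot [ 0.5882 -0.0445  0.13  ] [ 0.587  -0.0459  0.133 ]
```

drive_tool --offset '[[0,0,0.002],[0,0,0.002],[0,0,0.002],[0,0,0.002],[0,0,0.002],[0,0,0.002],[0,0,0.002],[0,0,0.002],[0,0,0.002],[0,0,0.002]]' --turn '[[0,0,0.35],[0,0,0.35],[0,0,0.35],[0,0,0.35],[0,0,0.35],[0,0,0.35],[0,0,0.35],[0,0,0.35],[0,0,0.35],[0,0,0.35]]' --hand '[0.4,0.4,0.4,0.4,0.4,0.4,0.4,0.4,0.4,0.4]'

```text
time_s: 20.8
position: [0.59, -0.0447, 0.0926]
tool_rot: [[0.95, 0.312, 0.003], [0.312, -0.95, -0.004], [0.001, 0.005, -1.0]]
ft_force: [3.5, -1.7, 5.7]
grip_width: 0.0433
gripper_force: 25.2
```

```bash
python3 st.py
```

```text
20.80 [ 0.59  -0.045  0.093] q6 56.17 yaw -71.80 F [ 3.523 -1.718  5.67 ] T [ 0.197 -0.47   0.076] eff6 -0.3584 0.04329417655506035 25.202070772647858 z [ 0.003 -0.004 -1.   ]
```

drive_tool --offset '[[0,0,0.001],[0,0,0.001],[0,0,0.001],[0,0,0.001],[0,0,0.001],[0,0,0.001],[0,0,0.001],[0,0,0.001],[0,0,0.001],[0,0,0.001]]' --turn '[[0,0,0.2],[0,0,0.2],[0,0,0.2],[0,0,0.2],[0,0,0.2],[0,0,0.2],[0,0,0.2],[0,0,0.2],[0,0,0.2],[0,0,0.2]]' --hand '[0.4,0.4,0.4,0.4,0.4,0.4,0.4,0.4,0.4,0.4]'

```text
time_s: 22.05
position: [0.59, -0.0449, 0.0922]
tool_rot: [[0.994, 0.108, 0.003], [0.108, -0.994, -0.004], [0.002, 0.005, -1.0]]
ft_force: [3.7, -2.2, 4.6]
grip_width: 0.0435
gripper_force: 25.2
```

```bash
python3 st.py
```

```text
22.05 [ 0.59  -0.045  0.092] q6 68.15 yaw -83.78 F [ 3.738 -2.152  4.566] T [-0.027 -0.691  0.022] eff6 -0.1894 0.04351885017944746 25.1822429895401 z [ 0.003 -0.004 -1.   ]
```

drive_tool --offset '[[0,0,0.002],[0,0,0.002],[0,0,0.002],[0,0,0.002],[0,0,0.002],[0,0,0.002],[0,0,0.002],[0,0,0.002],[0,0,0.002],[0,0,0.002]]' --turn '[[0,0,0.35],[0,0,0.35],[0,0,0.35],[0,0,0.35],[0,0,0.35],[0,0,0.35],[0,0,0.35],[0,0,0.35],[0,0,0.35],[0,0,0.35]]' --hand '[0.4,0.4,0.4,0.4,0.4,0.4,0.4,0.4,0.4,0.4]'

```text
time_s: 23.3
position: [0.5901, -0.0453, 0.0914]
tool_rot: [[0.967, -0.256, 0.003], [-0.256, -0.967, -0.005], [0.004, 0.004, -1.0]]
ft_force: [4.2, -4.4, 4.6]
grip_width: 0.0436
gripper_force: 25.2
```

```bash
python3 st.py
```

```text
23.30 [ 0.59  -0.045  0.091] q6 89.18 yaw -104.81 F [ 4.213 -4.445  4.623] T [-0.419 -0.715  0.032] eff6 -0.3540 0.043598526744325 25.186347663402557 z [ 0.003 -0.005 -1.   ]
```

drive_tool --offset '[[0.02,0.015,0.002],[0,0,0.002],[0,0,0.002],[0,0,0.002],[0,0,0.002],[0,0,0.002],[0,0,0.002],[0,0,0.002],[0,0,0.002],[0,0,0.002]]' --turn '[[0,0,0.35],[0,0,0.35],[0,0,0.35],[0,0,0.35],[0,0,0.35],[0,0,0.35],[0,0,0.35],[0,0,0.35],[0,0,0.35],[0,0,0.35]]' --hand '[0.4,0.4,0.4,0.4,0.4,0.4,0.4,0.4,0.4,0.4]'

```text
time_s: 24.55
position: [0.5901, -0.0458, 0.0906]
tool_rot: [[0.811, -0.585, 0.002], [-0.585, -0.811, -0.005], [0.004, 0.003, -1.0]]
ft_force: [-0.0, -3.1, 7.7]
grip_width: 0.0432
gripper_force: 25.4
```

```bash
python3 st.py
```

```text
24.55 [ 0.59  -0.046  0.091] q6 110.12 yaw -125.80 F [-0.022 -3.105  7.712] T [-0.369 -0.273  0.033] eff6 -0.3595 0.0431754047387877 25.35791963338852 z [ 0.002 -0.005 -1.   ]
```

drive_tool --offset '[[0,0,0.002],[0,0,0.002],[0,0,0.002],[0,0,0.002],[0,0,0.002],[0,0,0.002],[0,0,0.002],[0,0,0.002],[0,0,0.002],[0,0,0.002]]' --turn '[[0,0,0.35],[0,0,0.35],[0,0,0.35],[0,0,0.35],[0,0,0.35],[0,0,0.35],[0,0,0.35],[0,0,0.35],[0,0,0.35],[0,0,0.35]]' --hand '[0.4,0.4,0.4,0.4,0.4,0.4,0.4,0.4,0.4,0.4]'

```text
time_s: 25.8
position: [0.5898, -0.0461, 0.0899]
tool_rot: [[0.548, -0.837, 0.001], [-0.837, -0.548, -0.005], [0.005, 0.002, -1.0]]
ft_force: [-0.5, -5.7, 7.7]
grip_width: 0.0432
gripper_force: 25.4
```

```bash
python3 st.py
```

```text
25.80 [ 0.59  -0.046  0.09 ] q6 131.12 yaw -146.80 F [-0.474 -5.698  7.745] T [-0.751  0.011  0.053] eff6 -0.3601 0.04322109943661984 25.436072051525116 z [ 0.001 -0.005 -1.   ]
```

drive_tool --offset '[[0.02,0.015,0.002],[0,0,0.002],[0,0,0.002],[0,0,0.002],[0,0,0.002],[0,0,0.002],[0,0,0.002],[0,0,0.002],[0,0,0.002],[0,0,0.002]]' --turn '[[0,0,0.35],[0,0,0.35],[0,0,0.35],[0,0,0.35],[0,0,0.35],[0,0,0.35],[0,0,0.35],[0,0,0.35],[0,0,0.35],[0,0,0.35]]' --hand '[0.4,0.4,0.4,0.4,0.4,0.4,0.4,0.4,0.4,0.4]'

```text
time_s: 27.05
position: [0.5894, -0.0465, 0.0891]
tool_rot: [[0.212, -0.977, 0.0], [-0.977, -0.212, -0.004], [0.004, 0.001, -1.0]]
ft_force: [-2.5, -2.9, 10.3]
grip_width: 0.0434
gripper_force: 25.6
```

```bash
python3 st.py
```

```text
27.05 [ 0.589 -0.046  0.089] q6 152.02 yaw -167.78 F [-2.548 -2.945 10.319] T [-0.284  0.298  0.045] eff6 -0.3446 0.04340895103374738 25.58989405632019 z [ 0.    -0.004 -1.   ]
```

306° turned (10.7 mm) without contact, and joint 6 is near its end. I release the knob, unwind and regrip.

drive_tool --offset '[[0,0,0],[0,0,0],[0,0,0],[0,0,0],[0,0,0],[0,0,0],[0,0,0],[0,0,0],[0,0,0],[0,0,0]]' --turn '[[0,0,0],[0,0,0],[0,0,0],[0,0,-0.5],[0,0,-1],[0,0,-1],[0,0,-1],[0,0,-1],[0,0,-1],[0,0,-1]]' --hand '[0.55,0.6,0.7,0.7,0.7,0.7,0.7,0.7,0.7,0.7]'

```text
time_s: 28.3
position: [0.589, -0.0459, 0.0878]
tool_rot: [[0.783, -0.622, -0.002], [-0.622, -0.783, -0.003], [0.0, 0.003, -1.0]]
ft_force: [0.6, 0.7, -0.4]
grip_width: 0.0599
gripper_force: 0.0
```

drive_tool --offset '[[0,0,0],[0,0,0],[0,0,0],[0,0,0],[0,0,0],[0,0,0],[0,0,0],[0,0,0],[0,0,0],[0,0,0]]' --turn '[[0,0,-1],[0,0,-1],[0,0,-1],[0,0,-1],[0,0,-1],[0,0,-1],[0,0,-1],[0,0,-1],[0,0,0],[0,0,0]]' --hand '[0.7,0.7,0.7,0.7,0.7,0.7,0.7,0.7,0.7,0.7]'

```text
time_s: 29.55
position: [0.5891, -0.046, 0.0879]
tool_rot: [[0.987, 0.16, -0.002], [0.16, -0.987, -0.003], [-0.002, 0.003, -1.0]]
ft_force: [0.1, -0.4, 0.1]
grip_width: 0.0598
gripper_force: 0.0
```

```bash
python3 st.py
python3 - <<'E'
from rig import *
import numpy as np
s=observe();print("to axis, tool units",s["tool_rot"].T@(np.array([.5889,-.0453,.0895])-s["position"])/.04)
W=np.array(camera_info("wrist")["world_to_cam"]);im=get_image("wrist")
import cv2;cv2.imwrite("pics/w7.png",im);np.save("w7.npy",W)
from h import wplane
# screw-end dot: bright blob on black knob
m=cv2.inRange(im[320:380,285:360],(130,130,130),(255,255,255));n,l,st,c=cv2.connectedComponentsWithStats(m)
print(st[1:],c[1:]+[285,320])
for q in c[1:]+[285,320]: print(wplane(W,*q,.120))
E
```

```text
29.55 [ 0.589 -0.046  0.088] q6 65.06 yaw -80.82 F [ 0.078 -0.385  0.147] T [-0.02  -0.006 -0.04 ] eff6 -0.0145 0.059809351805997 0.0 z [-0.002 -0.003 -1.   ]
to axis, tool units [-0.0012778  -0.01659771 -0.0400828 ]
[[ 15  11  38  32 953]] [[318.69884575 346.39979014]]
[ 0.5887274  -0.04437264  0.12      ]
```

drive_tool --offset '[[0,-0.017,-0.04],[0,0,0],[0,0,0],[0,0,0],[0,0,0],[0,0,0],[0,0,0],[0,0,0],[0,0,0],[0,0,0]]' --turn '[[0,0,0],[0,0,0],[0,0,0],[0,0,0],[0,0,0],[0,0,0],[0,0,0],[0,0,0],[0,0,0],[0,0,0]]' --hand '[0.65,0.6,0.5,0.45,0.4,0.4,0.4,0.4,0.4,0.4]' --newtons 25

```text
time_s: 30.85
position: [0.5891, -0.0453, 0.0898]
tool_rot: [[0.987, 0.161, -0.001], [0.161, -0.987, -0.003], [-0.002, 0.003, -1.0]]
ft_force: [-1.0, -0.1, 4.7]
grip_width: 0.0433
gripper_force: 25.3
```

drive_tool --offset '[[0,0,0.0015],[0,0,0.0015],[0,0,0.0015],[0,0,0.0015],[0,0,0.0015],[0,0,0.0015],[0,0,0.0015],[0,0,0.0015],[0,0,0.0015],[0,0,0.0015]]' --turn '[[0,0,0.3],[0,0,0.3],[0,0,0.3],[0,0,0.3],[0,0,0.3],[0,0,0.3],[0,0,0.3],[0,0,0.3],[0,0,0.3],[0,0,0.3]]' --hand '[0.4,0.4,0.4,0.4,0.4,0.4,0.4,0.4,0.4,0.4]'

```text
time_s: 32.1
position: [0.5891, -0.0453, 0.0892]
tool_rot: [[0.988, -0.152, -0.001], [-0.152, -0.988, -0.003], [-0.001, 0.003, -1.0]]
ft_force: [-0.5, -0.5, 6.3]
grip_width: 0.0431
gripper_force: 25.5
```

```bash
python3 st.py
```

```text
32.10 [ 0.589 -0.045  0.089] q6 83.05 yaw -98.76 F [-0.456 -0.463  6.348] T [0.029 0.164 0.125] eff6 -0.2322 0.04309536561763752 25.463773012161255 z [-0.001 -0.003 -1.   ]
```

Turning moment has risen, so the foot is starting to bear. I continue in small steps.

drive_tool --offset '[[0,0,0],[0,0,0],[0,0,0],[0,0,0],[0,0,0],[0,0,0],[0,0,0.001],[0,0,0.001],[0,0,0.001],[0,0,0.001]]' --turn '[[0,0,0],[0,0,0],[0,0,0],[0,0,0],[0,0,0],[0,0,0],[0,0,0.2],[0,0,0.2],[0,0,0.2],[0,0,0.2]]' --hand '[0.4,0.4,0.4,0.4,0.4,0.4,0.4,0.4,0.4,0.4]'

```text
time_s: 33.35
position: [0.5891, -0.0453, 0.0891]
tool_rot: [[0.972, -0.234, -0.001], [-0.234, -0.972, -0.003], [-0.0, 0.003, -1.0]]
ft_force: [-1.4, -0.4, 5.8]
grip_width: 0.0433
gripper_force: 25.5
```

```bash
python3 st.py
```

```text
33.35 [ 0.589 -0.045  0.089] q6 87.83 yaw -103.53 F [-1.356 -0.391  5.841] T [0.097 0.182 0.126] eff6 -0.1054 0.04334713327546376 25.474450886249542 z [-0.001 -0.003 -1.   ]
```

drive_tool --offset '[[0,0,0],[0,0,0],[0,0,0],[0,0,0],[0,0,0],[0,0,0],[0,0,0.001],[0,0,0.001],[0,0,0.001],[0,0,0.001]]' --turn '[[0,0,0],[0,0,0],[0,0,0],[0,0,0],[0,0,0],[0,0,0],[0,0,0.2],[0,0,0.2],[0,0,0.2],[0,0,0.2]]' --hand '[0.4,0.4,0.4,0.4,0.4,0.4,0.4,0.4,0.4,0.4]'

```text
time_s: 34.6
position: [0.5891, -0.0453, 0.0889]
tool_rot: [[0.949, -0.315, -0.001], [-0.315, -0.949, -0.003], [0.0, 0.003, -1.0]]
ft_force: [-1.2, -0.0, 6.2]
grip_width: 0.0435
gripper_force: 25.5
```

```bash
python3 st.py
python3 - <<'E'
from rig import *
for i in range(4):
    get_image("wrist");s=observe();print(s["wrist_torque"][2])
E
```

```text
34.60 [ 0.589 -0.045  0.089] q6 92.63 yaw -108.33 F [-1.182 -0.006  6.158] T [0.055 0.178 0.121] eff6 -0.0882 0.04351669995418676 25.48061102628708 z [-0.001 -0.003 -1.   ]
0.020281996435573692
0.04568827632699176
0.046471204753562353
0.08561641293290301
```

drive_tool --offset '[[0,0,0],[0,0,0],[0,0,0],[0,0,0],[0,0,0],[0,0,0],[0,0,0.001],[0,0,0.001],[0,0,0.001],[0,0,0.001]]' --turn '[[0,0,0],[0,0,0],[0,0,0],[0,0,0],[0,0,0],[0,0,0],[0,0,0.15],[0,0,0.15],[0,0,0.15],[0,0,0.15]]' --hand '[0.4,0.4,0.4,0.4,0.4,0.4,0.4,0.4,0.4,0.4]'

```text
time_s: 36.05
position: [0.5891, -0.0453, 0.0888]
tool_rot: [[0.928, -0.373, -0.001], [-0.373, -0.928, -0.003], [0.0, 0.003, -1.0]]
ft_force: [-0.3, -0.2, 5.6]
grip_width: 0.0433
gripper_force: 25.5
```

```bash
python3 st.py
python3 - <<'E'
from rig import *
for i in range(4):
    get_image("wrist");s=observe();print(s["wrist_torque"][2])
E
```

```text
36.05 [ 0.589 -0.045  0.089] q6 96.22 yaw -111.92 F [-0.259 -0.185  5.638] T [0.027 0.233 0.173] eff6 -0.0206 0.0433064473914946 25.50008475780487 z [-0.001 -0.003 -1.   ]
0.14335160104233044
0.08582863665075391
0.03997316913730444
0.06815993041689611
```

Moment at about 0.17 N·m corresponds to roughly 5 N (bounded well under 9 N). I release and back away upward.

drive_tool --offset '[[0,0,0],[0,0,0],[0,0,0],[0,0,0],[0,0,-0.2],[0,0,-0.4],[0,0,-0.7],[0,0,-0.8],[0,0,-0.6],[0,0,-0.2]]' --turn '[[0,0,0],[0,0,0],[0,0,0],[0,0,0],[0,0,0],[0,0,0],[0,0,0],[0,0,0],[0,0,0],[0,0,0]]' --hand '[0.55,0.6,0.7,0.8,0.8,0.8,0.8,0.8,0.8,0.8]'

```text
time_s: 37.5
position: [0.5896, -0.045, 0.207]
tool_rot: [[0.928, -0.373, 0.002], [-0.373, -0.928, -0.004], [0.003, 0.003, -1.0]]
ft_force: [0.2, -0.1, -0.4]
grip_width: 0.0684
gripper_force: 0.0
```

```bash
python3 st.py
python3 - <<'E'
from rig import *
import cv2,numpy as np
from h import *
np.set_printoptions(precision=4,suppress=True)
a=cv2.imread("pics/side3.png");b=get_image("side");c=cv2.imread("pics/scene0.png");d=get_image("scene");cv2.imwrite("pics/side9.png",b);cv2.imwrite("pics/scene9.png",d)
# shoe moved? front-plate region & lug difference before/after in side view, and bystanders in scene
for n,(x0,x1,y0,y1) in dict(shoe=(310,370,262,296),tape=(370,420,345,400),can=(438,480,330,400),wrench=(295,318,308,370),mug=(160,195,188,232)).items():
    print(n,cv2.absdiff(a,b)[y0:y1,x0:x1].mean(), (cv2.absdiff(a,b)[y0:y1,x0:x1].max(2)>40).sum())
for n,(x0,x1,y0,y1) in dict(block=(325,346,206,226),wrench=(250,298,200,235),green=(350,392,300,360),battery=(418,466,282,318)).items():
    print(n,(cv2.absdiff(c,d)[y0:y1,x0:x1].max(2)>40).sum())
E
```

```text
37.50 [ 0.59  -0.045  0.207] q6 96.19 yaw -111.91 F [ 0.243 -0.086 -0.436] T [-0.013 -0.016 -0.034] eff6 -0.0001 0.06841544069200067 0.0 z [ 0.002 -0.004 -1.   ]
shoe 4.458006535947712 79
tape 0.5311515151515152 0
can 0.5343537414965986 0
wrench 0.5446470313230481 0
mug 11.284848484848485 223
block 31
wrench 495
green 0
battery 0
```

Run:
```python
import cv2,numpy as np
a=cv2.imread("pics/side3.png");b=cv2.imread("pics/side9.png");c=cv2.imread("pics/scene0.png");d=cv2.imread("pics/scene9.png")
D=cv2.absdiff(a,b).max(2)>40
ys,xs=np.nonzero(D[262:296,310:370]);print("shoe diff x",np.percentile(xs+310,[0,50,100]),"y",np.percentile(ys+262,[0,50,100]))
print("plate front/lug",D[275:300,305:340].sum(),"plate right",D[262:290,352:372].sum(),"block side",D[276:300,248:278].sum())
E=cv2.absdiff(c,d).max(2)>40
print("mug scene",E[183:222,440:484].sum(),"teal",E[175:212,372:424].sum(),"carton",E[228:280,445:495].sum())
ys,xs=np.nonzero(E[206:226,325:346]);print("block diff",xs+325,ys+206)
```

```text
shoe diff x [339. 346. 353.] y [264. 272. 276.]
plate front/lug 0 plate right 6 block side 0
mug scene 0 teal 0 carton 0
block diff [325 326 325 326 328 325 326 328 325 326 325 326 327 325 326 327 328 325
 326 327 328 325 326 327 328 329 325 326 327 328 329] [217 217 218 218 218 219 219 219 220 220 221 221 221 222 222 222 222 223
 223 223 223 224 224 224 224 224 225 225 225 225 225]
```

```bash
python3 -c "
from rig import env
print(env.close_job())"
```

```text
the job is handed in; nothing more can be done
None
```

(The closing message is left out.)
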